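Hook the black film cassette shut

ROBOT

A 6-joint arm with a two-finger parallel gripper is mounted at the origin on the work surface. World frame = base frame: x ahead of the robot, y to its left, z up, the work surface at z = 0. Lengths are in m, angles in rad, forces in N, time in s.
With the tool pointing down it reaches from about 0.35 to 0.8 m from the base axis. Payload 7.3 kg.
Tool frame: the origin (TCP) lies at the very end of the fingers, on their centre line; the grasp point (between the pads) lies 19 mm behind it; z points along the fingers, y is the line along which they close (so a half turn about z gives the same grasp; the last joint's range is limited). The gripper opens to 85 mm and grips with 20 to 120 N. Pads are 22 mm wide; open, the fingers measure 114 mm over their backs; the gripper's body (76 mm by 85 mm) begins 54 mm behind the grasp point. The pads swing forward as they close: fully open they stand 13 mm farther back than shut.
Start: joints at [1.063, 0.342, 1.524, -0, 1.275, -0.146], TCP at [0.186, 0.491, 0.196] pointing down, gripper open.
Joint ranges: [-2.53, 2.53], [-0.77, 2.02], [0.04, 2.7], [-1, 4.14], [0.28, 2.66], [-3.11, 3.11]. Speed limits (rad/s): [2.57, 2.57, 3.14, 3.14, 3.14, 3.14].

INTERFACE

Orientations are given as [roll, pitch, yaw] about the fixed x, y, z axes, in that order (R = Rz(yaw) Ry(pitch) Rx(roll)).
In Python, from rig import env gives the robot as it stands. Calls block until the motion is done:
- env.move_to(position, orientation): joint-space move of the TCP to a pose.
- env.movel(position, ori=None, speed=0.15): straight line of the TCP; ori=None keeps the orientation; speed is the mean speed in m/s.
- env.set_joints(angles): joint-space move.
- env.gripper_to(opening, squeeze=None): finger opening in m; squeeze is the grip in N (None keeps the last); returns when the fingers have stopped.
- env.hold(seconds).
- env.inverse_kinematics(position, orientation): joint angles nearest the present ones, or None.
- env.get_obs(): the state.
- env.capture(name): name is "side" or "top" or "wrist"; returns a dict with "color" (420x560x3 uint8, blue, green, red), "z_map" (420x560 float32, m along the optical axis (not along the pixel's ray), 0 where there is no reading), "mtx" (3x3 intrinsics, pixels), "k1" (the pictures are not rectified: a ray, as slopes to the right and down, at radius r is drawn at 1 + k1 r^2 times it, then the intrinsics apply), "extrinsics" (4x4, takes a point from camera to world coordinates). Camera axes: x right, y down, z forward; pixel columns grow to the right and rows downward; lengths in m; the calibration is good to about 2 mm. A picture is of the moment at which its call begins.
A pose or a line that the arm cannot do raises env.MotionError and nothing moves.
- env.hand_in(): hands the job in; it is judged then, once.
The state is a dict: "t": time; "joints": joint angles; "qvel": joint speeds; "effort": joint torques, N m; "tool_pos": TCP position; "eef_rot": TCP orientation; "ft_force": force on the tool from outside, world axes, zero at the start; "ft_torque": the same for the moment, N m; "opening": finger opening in m; "finger_force": force on a finger pad.
Only numpy, scipy, OpenCV 4.12 (cv2) and the standard library are available. Lean on these libraries where they do the work, as an engineer would, in place of code of your own. Each camera call takes 0.05 s, during which the arm holds its last target. There are 200 camera calls.

TASK

The black film cassette on the cork turntable has been reloaded, but its brass hook is still swung open. Swing that hook fully home so that it rests against its catch pin, then let go of it. Leave the hook of the white cassette beside it open, just as it is.

Things in the scene. Friction and masses are not known exactly. Their poses are not given: they have to be found in the camera images.
- black_hook (a joint): Angle (rad) of the black cassette's brass hook, swinging level about a vertical pivot: 0 = closed, touching its steel catch pin (hard stop); grows anticlockwise seen from above as it opens, to 1.9; starts at 1.1 to 1.7. Stays where left: friction under 1 N at the knob, no spring. Cassette (100x130x50 mm) and cork turntable (336 mm wide, 30 high, braked, any heading) do not move.
- black_pivot (a point): Centre of the top of the hook's pivot boss, 90 mm above the counter and 10 mm above the black cassette's flat top; on the hook's vertical axis, does not move. The closed hook points along this frame's +y (the cassette's long side), the open one more towards -x. The catch pin (8 mm thick, 11 mm high above the cassette's top) stands 53 mm from this axis along +y.
- black_knob (a point): Centre of the top of the brass knob at the end of the black cassette's hook: an upright post 12 mm thick, 68 mm from the pivot axis, its top 118 mm above the counter. Its free upper 26 mm can be pinched or pushed; below that is the hook's 6 mm bar (top 92 mm above the counter). Hook closed: the knob lies on the pivot's +y axis.
- white_knob (a point): Centre of the top of the knob on the hook of the white cassette, which stands beside the black one on the turntable, centres about 150 mm apart. Same shape, size and height. That hook is open too (1.0 to 1.7 rad) and must be left as it is.

How it is judged:
By the outcome, as a careful person would: the job done as asked, in the order asked, and still so for the second after the job is handed in, with the robot touching nothing.
It also fails if it takes over 32 s, if anything falls off the work surface, if the arm or the gripper's body presses on something with over 40 N, if the wrist force passes 120 N, or if a joint passes its speed limit or range.

## Working session

There is one attempt and no reset: what is moved stays moved. The work goes in short steps, each a Python script; the robot and the scene stay as the last script left them, time stands still between calls to the robot, and variables do not carry over. Pictures are saved under pics/ and viewed, at most 10 in all, crops included, and the job is handed in when it is done.

```bash
mkdir -p pics; cat > h.py <<'E'
import numpy as np, cv2
from rig import env
def ray(c,uv):
    K=c["mtx"]; 
    d=np.array([(uv[0]-K[0,2])/K[0,0],(uv[1]-K[1,2])/K[1,1]]); s=d.copy()
    for _ in range(20): s=d/(1+c["k1"]*(s@s))
    E=c["extrinsics"]; return E[:3,3],E[:3,:3]@np.array([*s,1])
def onz(c,uv,z):
    o,d=ray(c,uv); return o+d*(z-o[2])/d[2]
def proj(c,p):
    E=c["extrinsics"]; q=E[:3,:3].T@(np.array(p)-E[:3,3]); s=q[:2]/q[2]; s=s*(1+c["k1"]*(s@s))
    return c["mtx"][:2,:2]@s+c["mtx"][:2,2]
E
python3 - <<'E'
from h import *
for n in("top","side"):
    c=env.capture(n); np.save(f"{n}.npy",c,allow_pickle=True); cv2.imwrite(f"pics/{n}.png",c["color"])
    print(c["mtx"],c["k1"],c["extrinsics"].round(3))
E
```

```text
[[441.35085367   0.         282.200268  ]
 [  0.         441.35085367 212.54621041]
 [  0.           0.           1.        ]] -0.0644559779301348 [[ 0.018 -0.996  0.088  0.493]
 [-1.    -0.018  0.002  0.045]
 [ 0.    -0.088 -0.996  0.836]
 [ 0.     0.     0.     1.   ]]
[[424.57894427   0.         279.38627767]
 [  0.         424.57894427 213.09611607]
 [  0.           0.           1.        ]] -0.007040368911131132 [[-0.908 -0.307  0.284  0.391]
 [-0.418  0.66  -0.624  0.442]
 [ 0.004 -0.686 -0.728  0.624]
 [ 0.     0.     0.     1.   ]]
```

View pics/top.png

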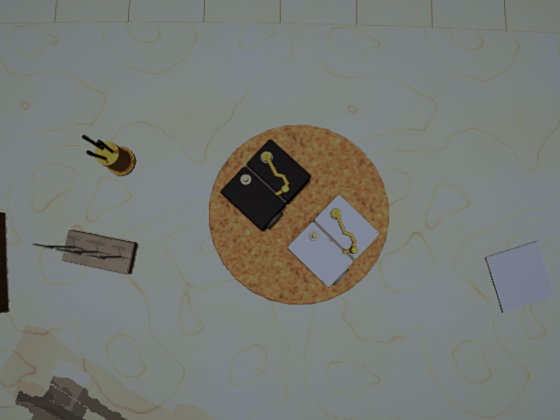

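View pics/side.png

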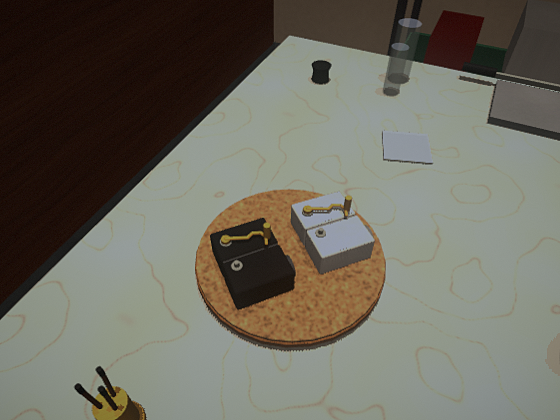

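The top view shows the black cassette's pivot boss near (266,157), its knob near (285,188) and the steel pin near (246,180). The white cassette's knob is near (354,250). The side view shows the black knob top near (267,226). Next I'll zoom in on both.

```bash
python3 - <<'E'
from h import *
t=np.load("top.npy",allow_pickle=True).item(); s=np.load("side.npy",allow_pickle=True).item()
a=cv2.resize(t["color"][130:270,215:395],None,fx=4,fy=4,interpolation=cv2.INTER_CUBIC)
cv2.imwrite("pics/zt.png",cv2.convertScaleAbs(a,alpha=1.5))
for n,c,b in(("pivot",(266,157),.09),("pin",(246,180),.091),("knob",(285,188),.118),("wknob",(354,250),.118)): print(n,onz(t,c,b))
for n,c,b in(("pivot",(226,241),.09),("pin",(236,265),.091),("knob",(267,226),.118),("wknob",(348,199),.118)): print(n,onz(s,c,b))
E
```

```text
pivot [0.65432773 0.07599506 0.09      ]
pin [0.61360073 0.10921228 0.091     ]
knob [0.59711844 0.04250828 0.118     ]
wknob [ 0.49767724 -0.07138582  0.118     ]
pivot [0.65243391 0.07718565 0.09      ]
pin [0.6140868  0.11322104 0.091     ]
knob [0.59494052 0.04184076 0.118     ]
wknob [ 0.49729974 -0.07094327  0.118     ]
```

View pics/zt.png

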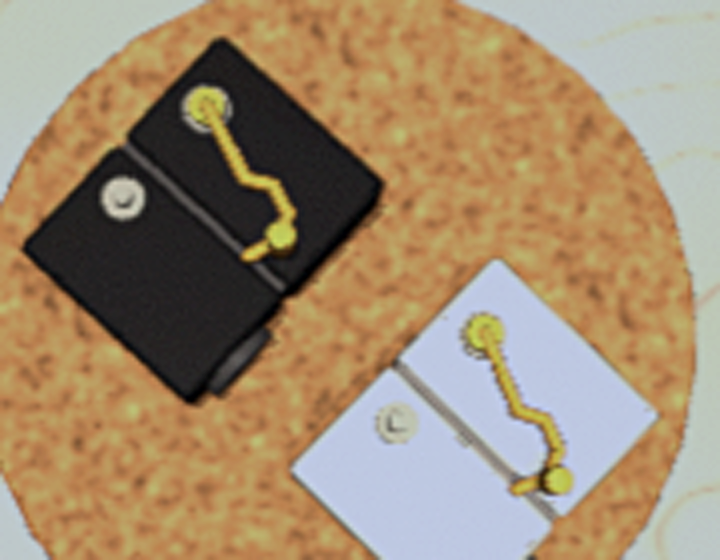

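Zooming in puts the pivot at about (266.2,156.5), the pin at (245.7,179.2) and the black knob at (285.7,189). The hook is open by about 1.28 rad. Next I'll move above the knob and take one close look.

```bash
cat >> h.py <<'E'
PIV=np.array([.6535,.0765]); 
def pose(phi,z,r=.068,piv=PIV): return [*(piv+r*np.array([np.cos(phi),np.sin(phi)])),z],[np.pi,0,phi-np.pi]
E
python3 - <<'E'
from h import *
for d in (211,175,137,128):
    for f in (0,np.pi):
        p,o=pose(np.radians(d),.098); o[2]+=f; q=env.inverse_kinematics(p,o); print(d,f,None if q is None else np.round(q,2))
env.gripper_to(.045,20)
p,o=pose(np.radians(211),.19); env.move_to(p,o)
c=env.capture("wrist"); cv2.imwrite("pics/w.png",c["color"])
np.save("w.npy",c,allow_pickle=True)
s=env.get_obs(); print(s["t"],s["tool_pos"],s["ft_force"],s["opening"])
print(proj(c,[*PIV,.09]),proj(c,[p[0],p[1],.118]))
E
```

```text
211 0 [-0.06  0.56  1.45 -0.    1.13  0.97]
211 3.141592653589793 [-0.06  0.56  1.45  0.    1.13 -2.17]
175 0 [ 0.01  0.55  1.47 -0.    1.12  1.67]
175 3.141592653589793 [ 0.01  0.55  1.47  0.    1.12 -1.47]
137 0 [ 0.08  0.59  1.39 -0.    1.16  2.4 ]
137 3.141592653589793 [ 0.08  0.59  1.39  0.    1.16 -0.74]
128 0 [ 0.09  0.61  1.36 -0.    1.17  2.57]
128 3.141592653589793 [ 0.09  0.61  1.36  0.    1.17 -0.58]
2.8 [0.59503669 0.04255439 0.19010271] [0.45574986 0.7103852  0.57196201] 0.04519443056809781
[284.91927309 107.42513984] [284.8810589  208.81976456]
```

View pics/w.png

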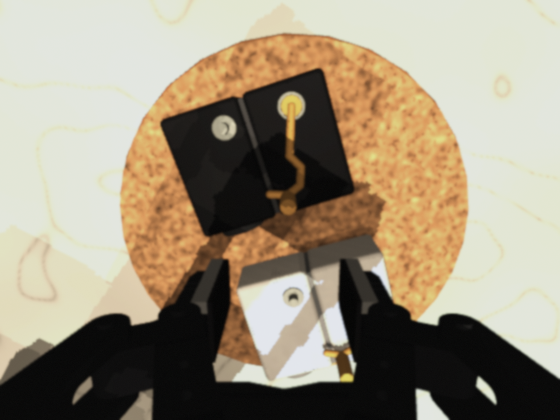

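The wrist view shows the pivot at (291,105), the pin at (224,127) and the knob top at (288,204). All are within a few mm of the prediction. I'll descend with the fingers straddling the knob, close lightly around it and sweep along the arc.

```bash
python3 - <<'E'
from h import *
c=np.load("w.npy",allow_pickle=True).item()
pv,pin,kn=onz(c,(291,105),.09),onz(c,(224,127),.091),onz(c,(288,204),.118)
print(pv,pin,kn)
piv=(2*PIV+pv[:2])/3; d=kn[:2]-piv; a=np.arctan2(d[1],d[0])%(2*np.pi); e=pin[:2]-pv[:2]; b=np.arctan2(e[1],e[0])
a=(a+np.radians(211))/2; b=(b+np.radians(137.5))/2
print(piv,np.degrees([a,b]))
P=lambda f,z:pose(f,z,piv=piv)
p,o=P(a,.098); env.movel(p,o,.1); f0=env.get_obs()["ft_force"]
env.gripper_to(.016,20); s=env.get_obs(); print(s["opening"],s["finger_force"],s["ft_force"]-f0,s["t"])
for f in np.linspace(a,b+.12,8)[1:]:
    p,o=P(f,.098); env.movel(p,o,.06)
s=env.get_obs(); print(s["ft_force"]-f0,s["finger_force"],s["t"])
for f in np.arange(b+.11,b-.2,-.015):
    p,o=P(f,.098); env.movel(p,o,.03); s=env.get_obs(); F=s["ft_force"]-f0
    t=F@np.array([-np.sin(f),np.cos(f),0]); print(round(np.degrees(f),1),round(t,2),F.round(1))
    if t>6: break
print(s["t"],s["tool_pos"])
c=env.capture("side"); cv2.imwrite("pics/s2.png",cv2.resize(c["color"][190:330,180:360],None,fx=4,fy=4))
E
```

```text
[0.65719139 0.07361917 0.09      ] [0.61886262 0.1074038  0.091     ] [0.599323   0.04141803 0.118     ]
[0.65473046 0.07553972] [211.31304655 138.05282876]
0.01591731094674458 0.0 [ 0.98665809  0.42898349 -0.25544988] 4.2583
[-0.27288004  0.68581654  0.63417639] 0.0 6.5917
144.4 0.27 [ 0.6 -0.8 -0.6]
143.5 -0.55 [ 0.5  0.3 -0.2]
142.6 -0.87 [ 1.3  0.1 -0.8]
141.8 -0.42 [ 0.1  0.4 -0.5]
140.9 0.23 [ 0.4 -0.7  0.3]
140.1 -0.6 [ 1.1 -0.1  0.4]
139.2 0.93 [ 0.6 -1.7  0.3]
138.3 -0.3 [0.4 0.  0.4]
137.5 -0.57 [0.8 0.  0.7]
136.6 -0.02 [ 1.1 -1.  -0.6]
135.8 -0.74 [ 1.2 -0.1  0.3]
134.9 0.14 [ 0.6 -0.9  0.2]
134.0 0.93 [-0.2 -1.1  0.4]
133.2 0.56 [ 0.3 -1.1  0.3]
132.3 0.44 [ 0.5 -1.2  0. ]
131.5 -0.35 [0.3 0.2 0.1]
130.6 0.48 [ 0.2 -0.9  0.1]
129.7 -0.41 [ 0.9 -0.4 -0.2]
128.9 -1.39 [1.6 0.3 0.3]
128.0 0.5 [ 0.2 -1.1 -0. ]
127.2 -0.53 [ 1.2 -0.7 -0.3]
11.8417 [0.61367563 0.12976245 0.0979966 ]
```

View pics/s2.png

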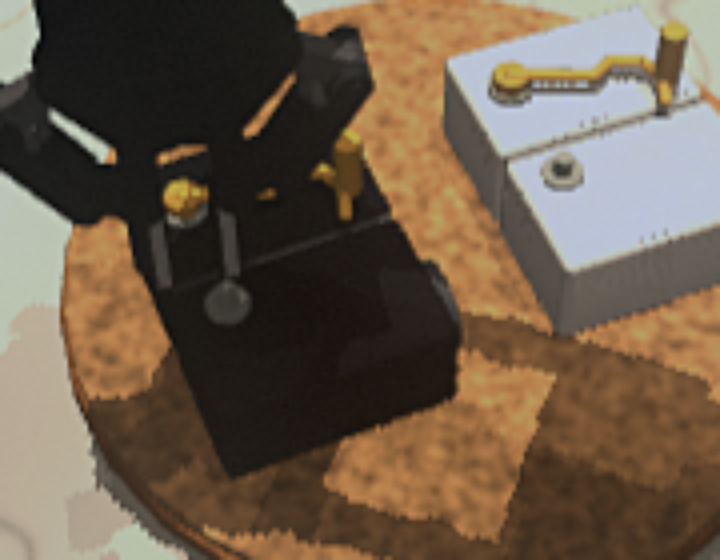

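The sweep did not move the black knob; it is still at crop (348,150). The fingers show near crop (165–235, 270), not where I commanded them. I'll use depth to find where they really are.

```bash
python3 - <<'E'
from h import *
c=env.capture("side"); o=env.get_obs()
print(proj(c,o["tool_pos"]),o["tool_pos"],o["eef_rot"],o["opening"],o["t"])
E=c["extrinsics"]
for z in [(165,240),(165,285),(230,220),(230,265),(228,303),(348,135),(185,200),(345,50),(20,100),(300,400),(200,240)]:
    u,v=180+z[0]//4,190+z[1]//4; d=c["z_map"][v,u]; q,r=ray(c,(u,v)); print(z,(u,v),(q+r*d).round(4))
cv2.imwrite("pics/s3.png",cv2.convertScaleAbs(cv2.resize(c["color"][130:290,160:360],None,fx=4,fy=3.75,interpolation=cv2.INTER_CUBIC),alpha=3))
t=env.capture("top"); print(proj(t,o["tool_pos"]))
cv2.imwrite("pics/t3.png",cv2.convertScaleAbs(cv2.resize(t["color"][130:270,180:360],None,fx=4,fy=4,interpolation=cv2.INTER_CUBIC),alpha=2.5))
E
```

```text
[230.66755664 270.38945829] [0.61364217 0.12972348 0.09796835] [ 3.14154791e+00  2.07239341e-05 -9.22041307e-01] 0.01586329789971971 11.9417
(165, 240) (221, 250) [0.6143 0.1449 0.1646]
(165, 285) (221, 261) [0.6161 0.1464 0.1403]
(230, 220) (237, 245) [0.5966 0.131  0.169 ]
(230, 265) (237, 256) [0.5975 0.1326 0.1458]
(228, 303) (237, 265) [0.6132 0.1118 0.0897]
(348, 135) (267, 223) [0.5979 0.0359 0.1177]
(185, 200) (226, 240) [0.6536 0.0752 0.0898]
(345, 50) (266, 202) [0.5681 0.0957 0.2328]
(20, 100) (185, 215) [0.6486 0.1615 0.2356]
(300, 400) (255, 290) [0.5725 0.1317 0.0739]
(200, 240) (230, 250) [0.6412 0.0853 0.0818]
[233.55815003 179.10039451]
```

View pics/s3.png

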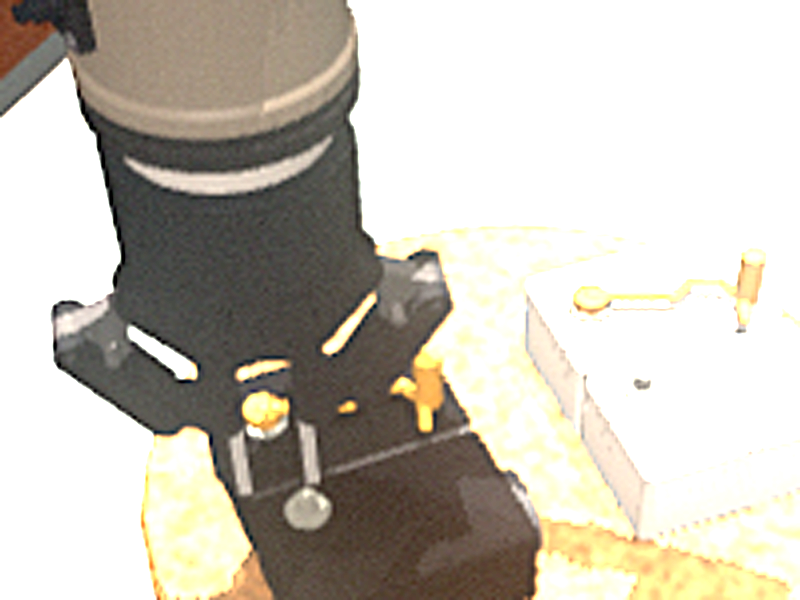

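The pin is still visible where the fingertips should cover it, so the tips may end higher than reported. I'll check with the depth around the TCP.

```bash
python3 - <<'E'
from h import *
o=env.get_obs(); tp=o["tool_pos"]; yaw=o["eef_rot"][2]
X=np.array([np.cos(yaw),np.sin(yaw)]);Y=np.array([np.sin(yaw),-np.cos(yaw)])
for n in("side","top"):
    c=env.capture(n); L=[]
    for u in range(150,320):
        for v in range(130,300):
            d=c["z_map"][v,u]
            if d>0:
                q,r=ray(c,(u,v)); p=q+r*d; e=p[:2]-tp[:2]; L.append((e@X,e@Y,p[2],u,v))
    L=np.array(L)
    for lo in np.arange(.095,.26,.01):
        m=(L[:,2]>=lo)&(L[:,2]<lo+.01)&(np.abs(L[:,0])<.05)&(np.abs(L[:,1])<.07)
        if m.sum(): print(n,round(lo,3),m.sum(),"x",L[m,0].min().round(3),L[m,0].max().round(3),"y",np.percentile(L[m,1],[0,25,50,75,100]).round(3))
E
```

```text
side 0.135 49 x -0.012 0.007 y [-0.021 -0.013  0.008  0.012  0.02 ]
side 0.145 93 x -0.012 0.005 y [-0.022 -0.015 -0.008  0.014  0.021]
side 0.155 93 x -0.013 0.009 y [-0.022 -0.014  0.008  0.014  0.021]
side 0.165 87 x -0.013 0.009 y [-0.027 -0.012  0.008  0.01   0.024]
side 0.175 160 x -0.015 0.0 y [-0.04  -0.021  0.01   0.022  0.04 ]
side 0.185 444 x -0.016 0.013 y [-0.046 -0.03  -0.011  0.03   0.046]
side 0.195 245 x -0.018 0.012 y [-0.052 -0.038 -0.012  0.037  0.051]
side 0.205 346 x -0.018 0.011 y [-0.059 -0.041 -0.001  0.04   0.057]
side 0.215 407 x -0.019 0.005 y [-0.063 -0.04   0.     0.041  0.062]
side 0.225 691 x -0.021 0.012 y [-0.064 -0.05  -0.004  0.046  0.064]
side 0.235 442 x -0.021 0.006 y [-0.053 -0.029 -0.008  0.025  0.051]
side 0.245 146 x -0.014 0.007 y [-0.041 -0.036 -0.028  0.034  0.041]
side 0.255 42 x -0.038 -0.005 y [-0.037 -0.034 -0.007  0.016  0.037]
top 0.095 1 x 0.043 0.043 y [0.063 0.063 0.063 0.063 0.063]
top 0.175 2 x -0.014 -0.013 y [0.02  0.023 0.026 0.029 0.032]
top 0.185 6 x -0.015 -0.008 y [0.028 0.03  0.032 0.033 0.035]
top 0.195 8 x -0.013 -0.009 y [0.032 0.033 0.035 0.036 0.037]
top 0.205 4 x -0.013 -0.01 y [0.037 0.038 0.039 0.039 0.04 ]
top 0.215 4 x -0.013 -0.012 y [0.042 0.043 0.044 0.045 0.046]
top 0.235 10 x -0.012 -0.003 y [0.034 0.036 0.038 0.04  0.041]
top 0.245 23 x -0.012 -0.003 y [0.033 0.036 0.037 0.038 0.041]
top 0.255 17 x -0.014 -0.001 y [0.034 0.035 0.036 0.036 0.037]
```

In the side depth the fingertips end at z≈0.137 while the reported TCP is 0.098. The xy position agrees. So the real tips are about 39 mm above the reported point, and the sweep passed over the knob. I'll measure the tip height exactly, go back, and descend with that correction while checking contact force.

```bash
cat >> h.py <<'E'
P2=np.array([.6547,.0755]); A,B=np.radians([211.3,138.])
def tipz(c):
    o=env.get_obs(); tp=o["tool_pos"]; v,u=np.mgrid[190:300,190:300]; L=[]
    for a,b in zip(u.ravel(),v.ravel()):
        d=c["z_map"][b,a]
        if d>0:
            q,r=ray(c,(a,b)); p=q+r*d
            if np.hypot(*(p[:2]-tp[:2]))<.03 and p[2]>.096: L.append(p[2])
    return np.sort(L)[[0,3,10,20]]-tp[2]
E
python3 - <<'E'
from h import *
print("tip offset",tipz(env.capture("side")))
env.gripper_to(.040)
p,o=pose(A,.105,piv=P2); env.move_to(p,o); f0=env.get_obs()["ft_force"]
for z in (.085,.072,.062):
    p[2]=z; env.movel(p,o,.08); F=env.get_obs()["ft_force"]-f0; print(z,F.round(1))
    if np.linalg.norm(F)>8: p[2]=.105; env.movel(p,o); break
else:
    env.gripper_to(.016,20)
s=env.get_obs(); print(s["opening"],s["finger_force"],s["ft_force"]-f0,s["t"])
c=env.capture("side"); cv2.imwrite("pics/s4.png",cv2.convertScaleAbs(cv2.resize(c["color"][190:330,180:360],None,fx=4,fy=4),alpha=2))
E
```

```text
tip offset [0.03669994 0.03958921 0.04147404 0.04300336]
0.085 [-0.1  0.6 -0.2]
0.072 [-0.8  0.4 -0.2]
0.062 [-0.8  0.9 -0.7]
0.015981756556828652 0.0 [-0.51467638 -0.20217729 -0.97010865] 15.275
```

View pics/s4.png

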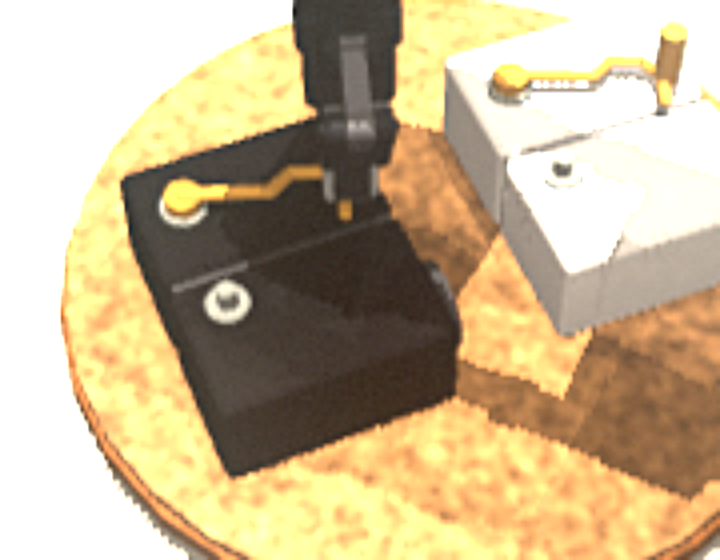

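The fingers now straddle the knob, with the pads at crop (350,180) and just the hook's tip showing below at (346,210). I'll sweep again until I feel the stop.

```bash
python3 - <<'E'
from h import *
f0=env.get_obs()["ft_force"]
for f in np.linspace(A,B+.1,7)[1:]:
    p,o=pose(f,.062,piv=P2); env.movel(p,o,.06)
    F=env.get_obs()["ft_force"]-f0; print(round(np.degrees(f)),F.round(1))
    if np.linalg.norm(F)>15: break
for f in np.arange(B+.08,B-.16,-.02):
    p,o=pose(f,.062,piv=P2); env.movel(p,o,.04); s=env.get_obs(); F=s["ft_force"]-f0
    t=F@np.array([-np.sin(f),np.cos(f),0]); print(round(np.degrees(f),1),round(t,2),round(s["finger_force"],1))
    if t>7: break
print(s["t"],s["tool_pos"])
c=env.capture("side"); cv2.imwrite("pics/s5.png",cv2.convertScaleAbs(cv2.resize(c["color"][190:330,180:360],None,fx=4,fy=4),alpha=2))
E
```

```text
200 [ 0.8  0.5 -0.1]
189 [ 0.9  1.1 -0.2]
178 [ 0.5  1.2 -0.5]
166 [ 0.1  0.6 -0.1]
155 [0.6 0.7 1. ]
144 [ 0.9 -0.2  0.7]
142.6 -0.07 0.2
141.4 -0.99 0.2
140.3 -0.8 0.0
139.1 -0.75 0.0
138.0 0.17 0.0
136.9 1.55 1.2
135.7 6.39 3.4
134.6 10.43 5.5
19.575 [0.60520809 0.12180388 0.06181769]
```

View pics/s5.png

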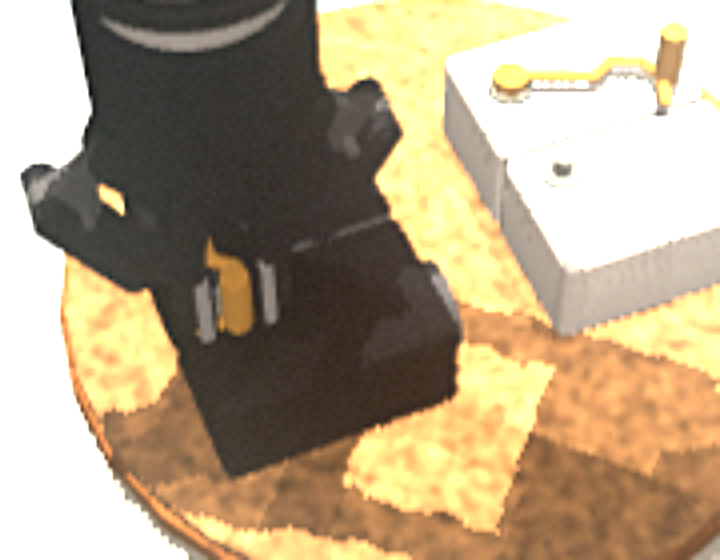

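The knob is at the catch, seen at crop (235,295), and the force rose against a hard stop. I'll release, lift straight up and check.

```bash
python3 - <<'E'
from h import *
env.gripper_to(.040); s=env.get_obs(); p=list(s["tool_pos"]); p[2]=.12; env.movel(p,None,.1)
p[0]-=.12; p[2]=.19; env.movel(p,None,.2)
c=env.capture("side"); s=env.get_obs(); print(s["t"],s["ft_force"])
t=env.capture("top")
a=cv2.resize(c["color"][190:330,180:360],None,fx=3,fy=3);b=cv2.resize(t["color"][130:270,215:300],None,fx=3,fy=3)
cv2.imwrite("pics/s6.png",cv2.convertScaleAbs(np.hstack([a,b]),alpha=1.8))
m=cv2.inRange(cv2.cvtColor(c["color"],cv2.COLOR_BGR2HSV),(15,120,60),(35,255,255))
x,y,w,h=cv2.boundingRect(m[200:300,205:285]); print(x+205,y+200,w,h)
E
```

```text
21.6083 [-0.74707885 -0.10756962 -0.0651653 ]
205 200 80 100
```

View pics/s6.png

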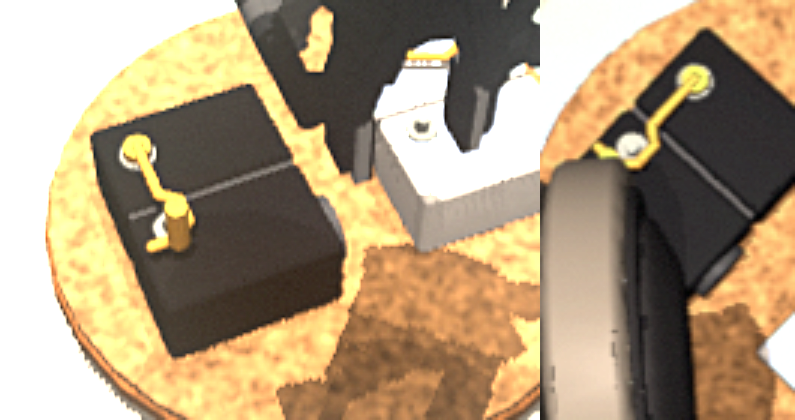

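The hook now curls around the pin at crop (165,225), and the gripper is well clear. I'll do a numeric check of the knob angle, then hand in.

```bash
python3 - <<'E'
from h import *
c=np.load("side.npy",allow_pickle=True).item()
k=onz(c,(238.7,257.3),.118)[:2]; pv=onz(c,(226,240.5),.09)[:2]; pn=onz(c,(236.5,265),.091)[:2]
an=lambda d:np.degrees(np.arctan2(d[1],d[0])); print(an(k-pv),an(pn-pv),np.linalg.norm(k-pv))
print(env.hand_in())
E
```

```text
139.96592912217847 137.2118300863477 0.06136088442584953
the job is handed in; nothing more can be done
None
```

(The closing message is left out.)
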